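# Seat a plaster model's carrier on its cone, groove and flat and clamp it

### The arm

A 6-joint arm with a two-finger parallel gripper is mounted at the origin on a cart in front of the work surface, level with it; the furniture and walls round the work are solid. World frame = base frame: x ahead of the robot, y to its left, z up, the work surface at z = 0. Lengths are in m, angles in degrees, forces in N, time in s.
With the tool pointing down it reaches from about 0.3 to 0.825 m from the base axis. Payload 5.4 kg.
Tool frame: the origin (TCP) lies at the very end of the fingers, on their centre line; the grasp point (between the pads) lies 19 mm behind it; z points along the fingers, y is the line along which they close (so a half turn about z gives the same grasp; the last joint's range is limited). The gripper opens to 92 mm and grips with 3 to 60 N. Pads are 20 mm wide; open, the fingers measure 128 mm over their backs; the gripper's body (75 mm by 189 mm) begins 69 mm behind the grasp point.
Start: joints at [57.233, 9.076, 91.501, -0, 79.423, -12.038], TCP at [0.204, 0.538, 0.215] pointing down, gripper open.
Joint ranges: [-166.64, 166.64], [-54.1, 131.32], [10.49, 154.53], [-73.88, 253.88], [9.74, 151.15], [-171.62, 171.62]. Speed limits (degrees/s): [147.25, 147.25, 180, 180, 180, 180].

### API

Orientations are given as a 3x3 rotation matrix whose columns are the frame's x, y, z axes.
In Python, from cell import arm, cams, order gives the robot as it stands.
- The arm moves only by the shell command python3 -m jog 'ROWS'. ROWS is JSON, a list of rows, each an object with "hand": the opening, from 0 (shut) to 1 (fully open); "slide": the shift along the tool's x, y, z in units of 40 mm (1.0 is 40 mm), a list of three; "rot": the turn, a rotation vector about the tool's x, y, z in units of 5 degrees (1.0 is 5 degrees), a list of three. A call has 1 to 8 rows; each row is the pose to reach, as a shift and turn from the pose commanded when the call began, along the tool's axes at that moment; what a row does not reach only later rows make up. A row lasts 1/10 s, in which the tool goes at most 50 mm and 8.59 degrees, less where a joint would pass 70% of its speed; a pose out of reach is approached as far as the arm can. A call with a gripper value outside its range is refused whole. The fingers move at their own pace and stop on an object; the grip force is fixed at half the most. Time passes only in rows, so rows that repeat a pose let the fingers close. It gives the time, the measured TCP pose, the force, the opening and the grip force at its end, in the units of the state.
- arm.sense(): the state, without advancing time (a new reading comes with each control period).
- cams.read_camera(name): name is "scene" or "top" or "wrist"; returns the picture (420x560x3 uint8, blue, green, red); there is no depth.
- cams.camera_model(name): a dict with "camera_matrix" (3x3 intrinsics, pixels), "view" (4x4, takes a point from world to camera coordinates). Camera axes: x right, y down, z forward; pixel columns grow to the right and rows downward; lengths in m; the calibration is good to about 2 mm. A picture is of the moment at which its call begins: read the wrist's pose just before it. camera_model takes no time and is no camera call; for the wrist camera it gives the pose at the moment of the call.
- order.hand_in(): hands the job in; it is judged then, once.
The state is a dict: "time_s": time; "joint_positions": joint angles; "qd": joint speeds; "effort": joint torques, N m; "eef_pos": TCP position; "eef_rot": TCP orientation; "ft_force": force on the tool from outside, world axes, zero at the start; "wrist_torque": the same for the moment, N m; "finger_gap": opening from 0.0 (shut) to 1.0 (fully open); "gripper_force": force on a finger pad.
Only numpy, scipy, OpenCV 4.12 (cv2) and the standard library are available. Lean on these libraries where they do the work, as an engineer would, in place of code of your own. Each camera call takes 0.05 s, during which the arm holds its last target. There are 200 camera calls.

### The job

Set the model carrier on the round swivel stage: its single front ball foot goes in the cone at the middle, and, pressing only lightly, feel it round until the other two feet drop into the groove and the wide flat-bottomed slot and all three sit fully home. Let go, then swing the hold-down lever over the front of the carrier right up to its stop, with the carrier still seated, and leave the other things on the bench where they are.

Things in the scene. Friction and masses are not known exactly. Their poses are not given: they have to be found in the camera images.
- carrier: T-shaped aluminium plate 8 thick (underside z=10, top 18) on three 12 mm ball feet; tongue towards -x, crossbar y=+-45; x -48..22. On it a grey block x=+-22, y=+-26, z 18..44 topped by a plaster jaw (x=+-21, y=+-31) to z=60. Grip the block across x (44 wide). Origin: on the block's axis, z=0 at the feet's undersides. 0.3 to 0.5 kg
- foot_front (a point): centre of the front ball foot, under the tongue, at (-36, 0, 6) mm in the carrier's frame; it belongs in the cone
- foot_left (a point): centre of the left ball foot (carrier's +y side), at (12, 36, 6) mm in the carrier's frame; it belongs in the V groove
- foot_right (a point): centre of the right ball foot (carrier's -y side), at (12, -36, 6) mm in the carrier's frame; it belongs in the flat-bottomed slot
- stage: fixed swivel stage: grey base and an aluminium head, a disc of radius 74, top at z=34 mm. Origin: on the swivel axis at its underside (on the 3 mm desk mat). The head is braked firmly at an angle that is NOT reported: its 'ahead' (the seated carrier's +x) lies anywhere within 0.7 rad either side of this frame's x; see it or feel for it
- cone_seat (a point): centre of the cone's mouth, on the swivel axis in the head's top face (z=34); axes as stage. Cone: 90 deg, 14 wide. V groove: 90 deg, 14 wide, radial, 37 deg left of ahead; flat slot: 22 wide, 4.5 deep, 37 deg right, both open to the rim. Seated, each foot's centre is 1.5 above this level; on the plain face, 6 above
- clamp (a joint): hold-down lever, rad: 0 parked clear, 1.83 at its stop over the tongue, clockwise from above. Hinge post at (-76, 0) of the seated carrier's frame. Upright 12 mm handle pin 45 from the post, at 240 deg (anticlockwise from carrier +x) when 0, 135 deg at the stop; free z 65..92 above the stage's origin. Its sprung ball rides up on the tongue; takes 1 to 6 N; stays where left
- pin_strip: bystander: printed strip with pins, 27x72x28, on the bench
- beaker: bystander: glass beaker, 78 wide, 101 high
- second_model: bystander: another plaster lower jaw, 42x60x15, lying on the bench
- castings: bystander: small card of gold-coloured castings, 30x36x9
- polisher_dish: bystander: glass dish with rubber polishers, 92 wide, 18 high
- wax_jar: bystander: small wax jar with lid, 36 wide, 42 high

How it is judged:
By the outcome, as a careful person would: the job done as asked, in the order asked, and still so for the second after the job is handed in, with the robot touching nothing.
It also fails if it takes over 72 s, if anything falls off the work surface, if the arm or the gripper's body presses on something with over 40 N, if the wrist force passes 120 N, or if a joint passes its speed limit or range.

## Working session

There is one attempt and no reset: what is moved stays moved. The work goes in short steps, Python scripts to look and compute and a shell command to move; the robot and the scene stay as the last step left them, time stands still between calls to the robot, and variables do not carry over. Pictures are saved under pics/ and viewed, at most 10 in all, crops included, and the job is handed in when it is done.

```bash
mkdir -p pics; ls; python3 - <<'E'
from cell import arm,cams
import cv2,numpy as np
s=arm.sense();print(s)
for n in("scene","top"):
    cv2.imwrite(f"pics/{n}0.png",cams.read_camera(n))
    m=cams.camera_model(n);print(n,np.round(m["camera_matrix"],1).tolist(),np.round(m["view"],3).tolist())
E
```

```text
pics
{'time_s': 0.0, 'joint_positions': array([ 5.72320205e+01,  9.11199994e+00,  9.15713148e+01, -1.51667717e-03,
        7.94225728e+01, -1.20351414e+01]), 'qd': array([ 0.03648592,  0.05387095, -0.07656398,  0.00601804, -0.07298677,
        0.04178116]), 'effort': array([ 1.02067969e-05, -3.85557997e+01, -3.22113562e+01,  7.01437471e-02,
        3.77662503e-02, -2.22511521e-04]), 'eef_pos': array([0.20321515, 0.53722907, 0.2136328 ]), 'eef_rot': array([[-9.35242842e-01,  3.54005466e-01, -9.78373860e-04],
       [ 3.54006635e-01,  9.35241596e-01, -1.56808113e-03],
       [ 3.59906640e-04, -1.81288749e-03, -9.99998292e-01]]), 'ft_force': array([-0.05903274, -0.59021865,  0.34789575]), 'wrist_torque': array([-0.08471092,  0.03573253,  0.01738308]), 'gripper_force': 0.0, 'finger_gap': 1.001714477504089}
scene [[466.8, 0.0, 275.0], [0.0, 466.8, 207.6], [0.0, 0.0, 1.0]] [[0.632, -0.775, -0.018, -0.335], [-0.341, -0.257, -0.904, 0.235], [0.696, 0.577, -0.427, 0.836], [0.0, 0.0, 0.0, 1.0]]
top [[395.9, 0.0, 277.4], [0.0, 395.9, 208.8], [0.0, 0.0, 1.0]] [[-0.016, -1.0, -0.023, 0.04], [-0.994, 0.019, -0.104, 0.55], [0.104, 0.021, -0.994, 1.051], [0.0, 0.0, 0.0, 1.0]]
```

View pics/top0.png

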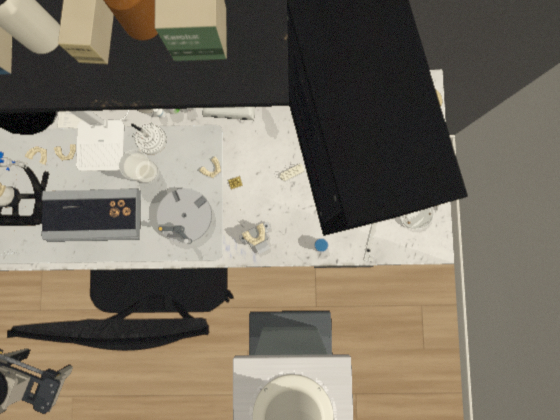

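View pics/scene0.png

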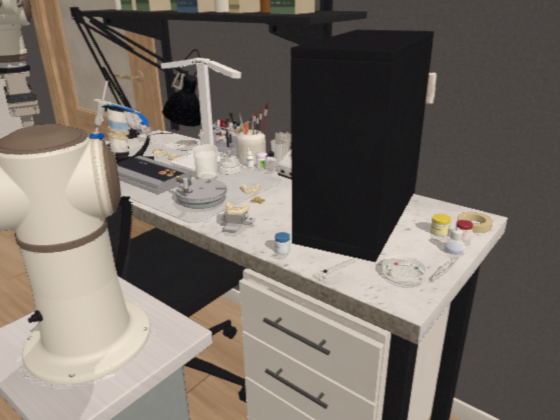

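The top view shows the stage head at about (184,214), its slots at (172,197) and (202,200), the clamp at about (180,233) and the carrier at about (256,238). I'll enlarge that region.

```bash
cat > h.py <<'E'
import numpy as np,cv2
from cell import arm,cams
def ray(n,u,v,z,m=None):
    m=m or cams.camera_model(n);K=np.array(m["camera_matrix"]);V=np.array(m["view"])
    d=V[:3,:3].T@np.linalg.solve(K,[u,v,1]);c=-V[:3,:3].T@V[:3,3]
    return c+d*(z-c[2])/d[2]
def proj(p,m):
    q=np.array(m["view"])@np.r_[p,1];w=np.array(m["camera_matrix"])@q[:3];return w[:2]/w[2]
E
python3 - <<'E'
from h import *
im=cv2.imread("pics/top0.png")[165:265,140:290]
cv2.imwrite("pics/top0z.png",cv2.resize(im,None,fx=5,fy=5,interpolation=cv2.INTER_CUBIC))
for u,v,z in[(184,214,.037),(172,197,.037),(202,200,.037),(181,235,.05),(256,238,.04)]:print(ray("top",u,v,z))
E
```

```text
[0.54008244 0.28468844 0.037     ]
[0.58735471 0.31804284 0.037     ]
[0.57749915 0.23566788 0.037     ]
[0.4826454 0.2889139 0.05     ]
[0.47152796 0.0891649  0.04      ]
```

View pics/top0z.png

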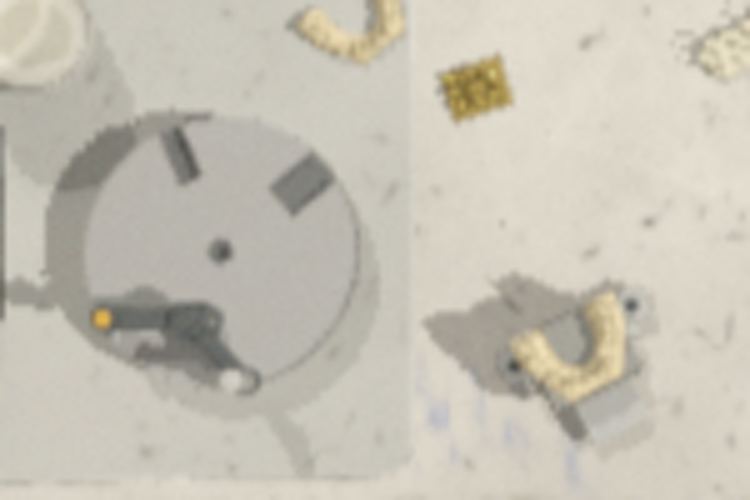

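```bash
python3 - <<'E'
from h import *
f=lambda x,y,z:ray("top",140+x/5-.4,165+y/5-.4,z)[:2]
L=f(515,367,.018);R=f(632,305,.018);d=L-R
th=np.degrees(np.arctan2(-d[0],d[1]));o=(L+R)/2-.012*np.array([np.cos(np.radians(th)),np.sin(np.radians(th))])
print("carrier",o,th,np.linalg.norm(d))
c=f(220,250,.037);g=f(182,155,.035)-c;s=f(301,183,.034)-c
a=lambda v:np.degrees(np.arctan2(v[1],v[0]))
print("cone",c,a(g),a(s),(a(g)+a(s))/2)
print("pin",f(235,380,.095))
S=arm.sense();R0=S["eef_rot"]
t=np.r_[o,.2];print("slide",(R0.T@(t-S["eef_pos"]))/.04)
m=cams.camera_model("wrist");V=np.array(m["view"]);K=m["camera_matrix"];print(np.round(K,0));
c=-V[:3,:3].T@V[:3,3];print("cam in tool",R0.T@(c-S["eef_pos"]),R0.T@V[2,:3])
E
```

```text
carrier [0.47859409 0.08985313] 26.954401380577018 0.07250917799638826
cone [0.53846458 0.28576827] 22.49853844775285 -50.15962321547228 -13.830542383859715
pin [0.46620259 0.26242041]
slide [-10.39782009  -8.02494871   0.35252945]
[[327.   0. 280.]
 [  0. 327. 207.]
 [  0.   0.   1.]]
cam in tool [ 7.84087529e-02 -1.25392613e-04 -1.70192487e-01] [-0.27827823 -0.00108145  0.9604999 ]
```

```bash
python3 -m jog '[{"hand":1,"slide":[-10.4,-8.0,0.3],"rot":[0,0,8.5]},{"hand":1,"slide":[-10.4,-8.0,0.3],"rot":[0,0,8.5]},{"hand":1,"slide":[-10.4,-8.0,0.3],"rot":[0,0,8.5]},{"hand":1,"slide":[-10.4,-8.0,0.3],"rot":[0,0,8.5]},{"hand":1,"slide":[-10.4,-8.0,0.3],"rot":[0,0,8.5]},{"hand":1,"slide":[-10.4,-8.0,0.3],"rot":[0,0,8.5]},{"hand":1,"slide":[-10.4,-8.0,0.3],"rot":[0,0,8.5]},{"hand":1,"slide":[-10.4,-8.0,0.3],"rot":[0,0,8.5]}]'
cat >> h.py <<'E'
def need(p,yaw):
    "slide and rot (units) to TCP p, tool y at yaw deg, tool straight down"
    from scipy.spatial.transform import Rotation as Ro
    S=arm.sense();R=S["eef_rot"];a=np.radians(yaw);y=np.array([np.cos(a),np.sin(a),0]);z=np.array([0,0,-1.]);T=np.c_[np.cross(y,z),y,z]
    rv=Ro.from_matrix(R.T@T).as_rotvec(degrees=True)/5
    print("slide",np.round(R.T@(np.array(p)-S["eef_pos"])/.04,3),"rot",np.round(rv,2),"at",np.round(S["eef_pos"],4),"t",S["time_s"],"F",np.round(S["ft_force"],1),"yaw",np.degrees(np.arctan2(R[1,1],R[0,1])))
E
python3 -c "
from h import *
need([.4786,.0899,.2],27)"
```

```text
time_s: 0.9
eef_pos: [0.4141, 0.1956, 0.2052]
eef_rot: [[-0.45, 0.893, -0.0], [0.893, 0.45, 0.0], [0.0, 0.0, -1.0]]
ft_force: [1.1, 0.9, 0.2]
finger_gap: 1.002
gripper_force: 0.0
slide [-3.087  0.249  0.13 ] rot [ 0.   -0.   -0.05] at [0.4141 0.1956 0.2052] t 0.9 F [1.1 0.9 0.2] yaw 26.77302778679465
```

```bash
python3 -m jog '[{"hand":1,"slide":[-3.1,0.25,0.1],"rot":[0,0,0]},{"hand":1,"slide":[-3.1,0.25,0.1],"rot":[0,0,0]},{"hand":1,"slide":[-3.1,0.25,0.1],"rot":[0,0,0]},{"hand":1,"slide":[-3.1,0.25,0.1],"rot":[0,0,0]},{"hand":1,"slide":[-3.1,0.25,0.1],"rot":[0,0,0]},{"hand":1,"slide":[-3.1,0.25,0.1],"rot":[0,0,0]}]'
python3 - <<'E'
from h import *
import pickle
need([.4786,.0899,.2],27)
m=cams.camera_model("wrist");im=cams.read_camera("wrist");pickle.dump(m,open("m1.pkl","wb"))
t=np.radians(27);o=np.array([.4786,.0899])
for x,y,z in[(12,36,18),(12,-36,18),(-22,26,44),(-22,-26,44),(22,-26,44),(22,26,44),(-48,0,18),(22,45,18),(22,-45,18)]:
    p=np.r_[o+np.array([x*np.cos(t)-y*np.sin(t),x*np.sin(t)+y*np.cos(t)])/1e3,z/1e3]
    q=proj(p,m);print((x,y,z),q.round())
    cv2.drawMarker(im,tuple(int(i) for i in q.round()),(0,0,255),cv2.MARKER_CROSS,8)
cv2.imwrite("pics/w1.png",cv2.resize(im,(800,600),interpolation=cv2.INTER_CUBIC))
E
```

```text
time_s: 1.5
eef_pos: [0.4777, 0.0925, 0.2012]
eef_rot: [[-0.452, 0.892, -0.001], [0.892, 0.452, 0.0], [0.001, -0.0, -1.0]]
ft_force: [0.0, -0.1, -0.1]
finger_gap: 0.997
gripper_force: 0.0
slide [-0.069 -0.009  0.031] rot [-0.01 -0.01 -0.03] at [0.4777 0.0925 0.2012] t 1.5 F [ 0.  -0.1 -0.1] yaw 26.85515137794967
(12, 36, 18) [291. 156.]
(12, -36, 18) [291. 219.]
(-22, 26, 44) [258. 169.]
(-22, -26, 44) [259. 218.]
(22, -26, 44) [301. 218.]
(22, 26, 44) [302. 169.]
(-48, 0, 18) [237. 189.]
(22, 45, 18) [300. 147.]
(22, -45, 18) [299. 227.]
```

View pics/w1.png

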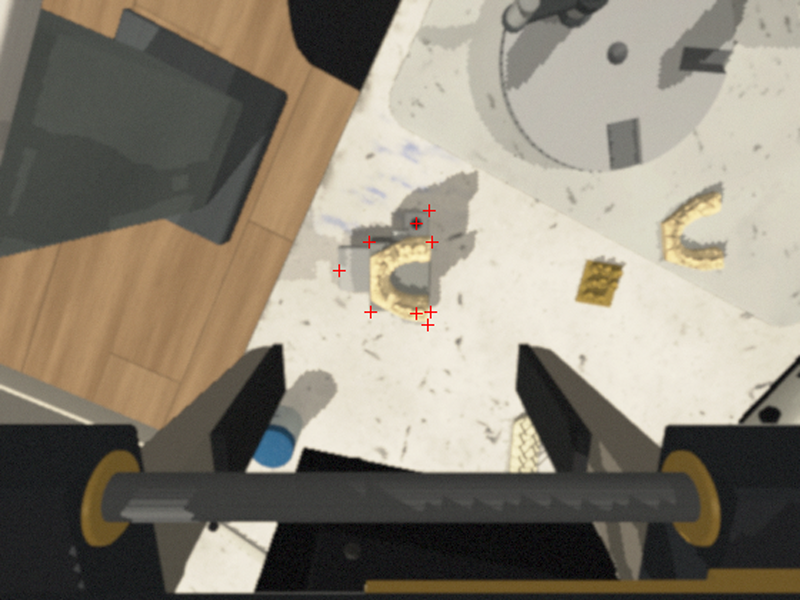

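The projected model (red crosses) lands on the carrier: screw at (416,224), jaw edges at columns 370 and 430. I'll grasp from this estimate.

```bash
python3 -m jog '[{"hand":1,"slide":[-0.07,-0.01,1.2],"rot":[0,0,0]},{"hand":1,"slide":[-0.07,-0.01,2.4],"rot":[0,0,0]},{"hand":1,"slide":[-0.07,-0.01,3.4],"rot":[0,0,0]},{"hand":1,"slide":[-0.07,-0.01,4.1],"rot":[0,0,0]},{"hand":1,"slide":[-0.07,-0.01,4.45],"rot":[0,0,0]},{"hand":1,"slide":[-0.07,-0.01,4.45],"rot":[0,0,0]},{"hand":0.45,"slide":[-0.07,-0.01,4.45],"rot":[0,0,0]}]'
python3 -m jog '[{"hand":0.3,"slide":[0,0,0],"rot":[0,0,0]},{"hand":0.3,"slide":[0,0,0],"rot":[0,0,0]},{"hand":0.3,"slide":[0,0,0],"rot":[0,0,0]},{"hand":0.3,"slide":[0,0,0],"rot":[0,0,0]},{"hand":0.3,"slide":[0,0,0],"rot":[0,0,0]},{"hand":0.3,"slide":[0,0,0],"rot":[0,0,0]},{"hand":0.3,"slide":[0,0,0],"rot":[0,0,0]},{"hand":0.3,"slide":[0,0,0],"rot":[0,0,0]}]'
```

```text
time_s: 2.25
eef_pos: [0.4794, 0.0894, 0.024]
eef_rot: [[-0.452, 0.892, 0.0], [0.892, 0.452, 0.0], [-0.0, 0.0, -1.0]]
ft_force: [0.6, -0.4, 0.6]
finger_gap: 0.934
gripper_force: 0.0
time_s: 3.05
eef_pos: [0.4794, 0.0886, 0.0236]
eef_rot: [[-0.45, 0.893, -0.0], [0.893, 0.45, -0.0], [-0.0, -0.0, -1.0]]
ft_force: [-1.8, -0.7, 2.5]
finger_gap: 0.474
gripper_force: 30.0
```

```bash
python3 -m jog '[{"hand":0.3,"slide":[0,0,-0.5],"rot":[0,0,0]},{"hand":0.3,"slide":[0,0,-1.3],"rot":[0,0,0]},{"hand":0.3,"slide":[0,0,-2.2],"rot":[0,0,0]},{"hand":0.3,"slide":[0,0,-3],"rot":[0,0,0]},{"hand":0.3,"slide":[0,0,-3.5],"rot":[0,0,0]},{"hand":0.3,"slide":[0,0,-3.5],"rot":[0,0,0]}]'
python3 -c "
from h import *
need([.5735,.2772,.15],-13.8)"
```

```text
time_s: 3.65
eef_pos: [0.4812, 0.0886, 0.166]
eef_rot: [[-0.451, 0.893, 0.006], [0.893, 0.451, -0.0], [-0.003, 0.005, -1.0]]
ft_force: [0.3, 0.0, -3.2]
finger_gap: 0.48
gripper_force: 30.0
slide [3.171 4.181 0.412] rot [0.07 0.01 8.12] at [0.4812 0.0886 0.166 ] t 3.65 F [ 0.3  0.  -3.2] yaw 26.779013654823522
```

```bash
python3 -m jog '[{"hand":0.3,"slide":[1.85,3.03,0],"rot":[0,0,8.1]},{"hand":0.3,"slide":[1.85,3.03,0],"rot":[0,0,8.1]},{"hand":0.3,"slide":[1.85,3.03,0],"rot":[0,0,8.1]},{"hand":0.3,"slide":[1.85,3.03,0],"rot":[0,0,8.1]},{"hand":0.3,"slide":[1.85,3.03,0],"rot":[0,0,8.1]},{"hand":0.3,"slide":[1.85,3.03,0],"rot":[0,0,8.1]},{"hand":0.3,"slide":[1.85,3.03,0],"rot":[0,0,8.1]},{"hand":0.3,"slide":[1.85,3.03,0],"rot":[0,0,8.1]}]'
python3 - <<'E'
from h import *
import pickle
need([.5735,.2772,.15],-13.8)
S=arm.sense();m=cams.camera_model("wrist");im=cams.read_camera("wrist");pickle.dump((m,S),open("m2.pkl","wb"))
cv2.imwrite("pics/w2raw.png",im)
R=S["eef_rot"];p0=S["eef_pos"]
# carrier in tool: carrier x=tool y, carrier y=tool x, z up=-tool z ; origin 21.6mm beyond TCP
C=lambda x,y,z:p0+R@(np.array([y,x,23.6-z])/1e3)
cone=np.array([.5385,.2858,.037]);a=np.radians(-13.8)
H=lambda r,d:cone+r/1e3*np.array([np.cos(a+np.radians(d)),np.sin(a+np.radians(d)),0])
im=cv2.resize(im,(800,600),interpolation=cv2.INTER_CUBIC)
def mk(p,c):
    q=proj(p,m)*800/560;cv2.drawMarker(im,tuple(int(i) for i in q.round()),c,cv2.MARKER_CROSS,8)
for P in[(12,36,18),(12,-36,18),(-22,26,44),(-22,-26,44),(22,-26,44),(22,26,44),(-48,0,18),(22,45,18),(22,45,10)]:mk(C(*P),(0,0,255))
for r,d in[(0,0),(74,37),(74,-37),(74,0),(74,90),(74,180)]:mk(H(r,d),(255,0,0))
cv2.imwrite("pics/w2.png",im)
E
```

```text
time_s: 4.45
eef_pos: [0.5537, 0.209, 0.1625]
eef_rot: [[0.236, 0.972, -0.001], [0.972, -0.236, -0.0], [-0.001, -0.001, -1.0]]
ft_force: [-0.3, 0.7, -2.4]
finger_gap: 0.475
gripper_force: 30.0
slide [1.774 0.079 0.312] rot [-0.01  0.01  0.03] at [0.5537 0.209  0.1625] t 4.45 F [-0.3  0.7 -2.4] yaw -13.634684792131594
```

View pics/w2.png

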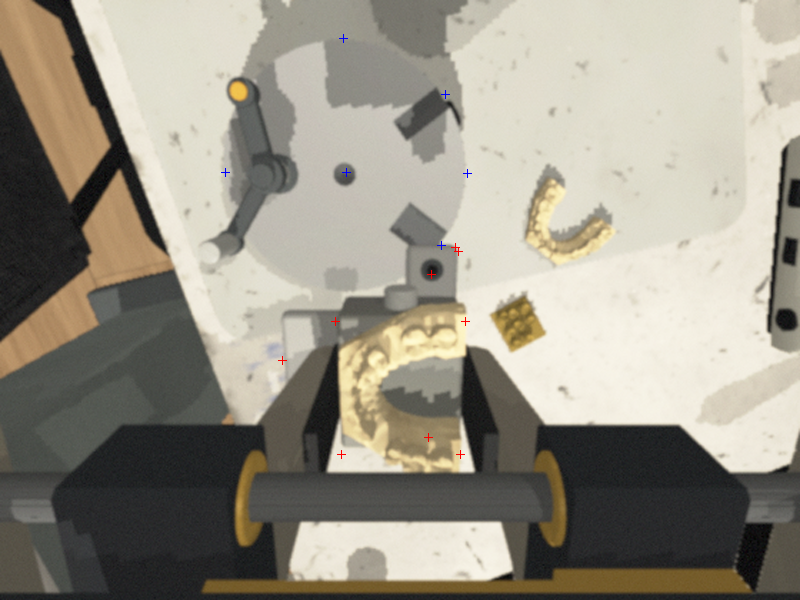

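```bash
python3 - <<'E'
from h import *
import pickle
m,S=pickle.load(open("m2.pkl","rb"))
k=560/800
f=lambda u,v,z=.037:ray("wrist",(u+.5)*k-.5,(v+.5)*k-.5,z,m)[:2]
c=f(344.5,174);print("cone",c)
for n,u,v in[("g in",401.5,131.5),("g out",441,93),("s in",399,216),("s c1",390,228),("s c2",408,204),("s farright",446,232)]:
    d=f(u,v)-c;print(n,np.hypot(*d)*1e3,np.degrees(np.arctan2(d[1],d[0])))
R=S["eef_rot"];p=f(431,270,S["eef_pos"][2]-.0236+.018);print("screw in tool mm",(R.T@(np.r_[p,0]-S["eef_pos"]))[:2]*1e3)
print("pin",f(210,254,.095),"post",f(268,172,.07))
E
```

```text
cone [0.5370551  0.28535538]
g in 42.67880700932925 21.50996487766269
g out 73.91936668587272 24.6810225775399
s in 41.99134683695393 -51.07141949485549
s c1 43.084996240692185 -63.721624643322976
s c2 42.96336929547731 -38.56701202283597
s farright 72.45065292641556 -43.05883152501273
screw in tool mm [37.82324868 12.07303863]
pin [0.46576874 0.26317104] post [0.50087183 0.29615475]
```

```bash
python3 -m jog '[{"hand":0.3,"slide":[1.73,0.08,0.3],"rot":[0,0,0.08]},{"hand":0.3,"slide":[1.73,0.08,0.6],"rot":[0,0,0.08]},{"hand":0.3,"slide":[1.73,0.08,1.2],"rot":[0,0,0.08]},{"hand":0.3,"slide":[1.73,0.08,1.8],"rot":[0,0,0.08]},{"hand":0.3,"slide":[1.73,0.08,2.2],"rot":[0,0,0.08]},{"hand":0.3,"slide":[1.73,0.08,2.2],"rot":[0,0,0.08]},{"hand":0.3,"slide":[1.73,0.08,2.2],"rot":[0,0,0.08]}]'
python3 -c "
from h import *
need([.5723,.2753,.061],-14)"
```

```text
time_s: 5.2
eef_pos: [0.5741, 0.2756, 0.076]
eef_rot: [[0.244, 0.97, 0.001], [0.97, -0.244, 0.0], [0.0, 0.001, -1.0]]
ft_force: [-0.3, 1.1, -3.1]
finger_gap: 0.479
gripper_force: 30.0
slide [-0.019 -0.043  0.376] rot [ 0.01 -0.   -0.03] at [0.5741 0.2756 0.076 ] t 5.2 F [-0.3  1.1 -3.1] yaw -14.132507351395905
```

```bash
python3 -m jog '[{"hand":0.3,"slide":[-0.02,-0.04,0.15],"rot":[0,0,0]},{"hand":0.3,"slide":[-0.02,-0.04,0.3],"rot":[0,0,0]},{"hand":0.3,"slide":[-0.02,-0.04,0.36],"rot":[0,0,0]},{"hand":0.3,"slide":[-0.02,-0.04,0.38],"rot":[0,0,0]},{"hand":0.3,"slide":[-0.02,-0.04,0.38],"rot":[0,0,0]}]'
python3 -c "
from h import *
need([.5723,.2753,.0561],-14);print(arm.sense()['wrist_torque'])"
```

```text
time_s: 5.7
eef_pos: [0.572, 0.2754, 0.0602]
eef_rot: [[0.244, 0.97, -0.0], [0.97, -0.244, -0.0], [-0.0, -0.0, -1.0]]
ft_force: [1.0, -0.9, -2.7]
finger_gap: 0.474
gripper_force: 30.0
slide [-0.     0.007  0.103] rot [-0.    0.   -0.03] at [0.572  0.2754 0.0602] t 5.7 F [ 1.  -0.9 -2.7] yaw -14.128731539446118
[-0.05034367  0.08439724  0.04556105]
```

```bash
python3 -m jog '[{"hand":0.3,"slide":[0,0,0.02],"rot":[0,0,0]},{"hand":0.3,"slide":[0,0,0.04],"rot":[0,0,0]},{"hand":0.3,"slide":[0,0,0.05],"rot":[0,0,0]},{"hand":0.3,"slide":[0,0,0.05],"rot":[0,0,0]}]'
python3 -m jog '[{"hand":0.3,"slide":[0,0,0.02],"rot":[0,0,0]},{"hand":0.3,"slide":[0,0,0.03],"rot":[0,0,0]},{"hand":0.3,"slide":[0,0,0.03],"rot":[0,0,0]}]'
```

```text
time_s: 6.1
eef_pos: [0.572, 0.2754, 0.0582]
eef_rot: [[0.244, 0.97, -0.0], [0.97, -0.244, -0.0], [-0.0, -0.0, -1.0]]
ft_force: [-0.2, -1.3, -4.0]
finger_gap: 0.478
gripper_force: 30.0
time_s: 6.4
eef_pos: [0.5719, 0.2753, 0.0571]
eef_rot: [[0.244, 0.97, -0.0], [0.97, -0.244, -0.0], [-0.0, -0.0, -1.0]]
ft_force: [-1.4, -1.1, -2.1]
finger_gap: 0.472
gripper_force: 30.0
```

```bash
python3 -m jog '[{"hand":0.3,"slide":[0,0,0.01],"rot":[0,0,0]},{"hand":0.3,"slide":[0,0,0.02],"rot":[0,0,0]},{"hand":0.3,"slide":[0,0,0.02],"rot":[0,0,0]}]'
python3 -m jog '[{"hand":0.3,"slide":[0,0,0.01],"rot":[0,0,0]},{"hand":0.3,"slide":[0,0,0.015],"rot":[0,0,0]},{"hand":0.3,"slide":[0,0,0.015],"rot":[0,0,0]}]'
python3 -c "
from h import *
need([.5723,.2753,.0561],-14);print(arm.sense()['wrist_torque'])"
```

```text
time_s: 6.7
eef_pos: [0.5718, 0.2753, 0.0567]
eef_rot: [[0.244, 0.97, -0.001], [0.97, -0.244, -0.0], [-0.001, -0.0, -1.0]]
ft_force: [-3.1, -1.9, 2.7]
finger_gap: 0.476
gripper_force: 30.0
time_s: 7.0
eef_pos: [0.5719, 0.2753, 0.0565]
eef_rot: [[0.244, 0.97, -0.001], [0.97, -0.244, -0.0], [-0.001, -0.001, -1.0]]
ft_force: [-5.5, -3.1, 7.0]
finger_gap: 0.474
gripper_force: 30.0
slide [0.004 0.01  0.011] rot [-0.01  0.01 -0.02] at [0.5719 0.2753 0.0565] t 7.0 F [-5.5 -3.1  7. ] yaw -14.11438821337401
[-0.46399597  1.48873954  0.14543708]
```

```bash
python3 -m jog '[{"hand":0.3,"slide":[-0.008,-0.008,0],"rot":[0,0,0]},{"hand":0.3,"slide":[-0.012,-0.012,0],"rot":[0,0,0]},{"hand":0.3,"slide":[-0.012,-0.012,0],"rot":[0,0,0]},{"hand":0.3,"slide":[-0.012,-0.012,0],"rot":[0,0,0]}]'
python3 -c "
from h import *
need([.5723,.2753,.0561],-14);print(arm.sense()['wrist_torque'])"
```

```text
time_s: 7.4
eef_pos: [0.5717, 0.2751, 0.0565]
eef_rot: [[0.244, 0.97, 0.0], [0.97, -0.244, 0.0], [0.0, 0.0, -1.0]]
ft_force: [-4.4, -1.1, 6.6]
finger_gap: 0.478
gripper_force: 30.0
slide [0.009 0.014 0.01 ] rot [ 0.   -0.   -0.02] at [0.5717 0.2751 0.0565] t 7.4 F [-4.4 -1.1  6.6] yaw -14.122802568458047
[-0.37337853  1.05749333  0.11418325]
```

```bash
python3 -m jog '[{"hand":0.3,"slide":[-0.006,-0.015,0],"rot":[0,0,0]},{"hand":0.3,"slide":[-0.006,-0.02,0],"rot":[0,0,0]},{"hand":0.3,"slide":[-0.006,-0.02,0],"rot":[0,0,0]},{"hand":0.3,"slide":[-0.006,-0.02,0],"rot":[0,0,0]}]'
python3 -c "
from h import *
need([.5723,.2753,.0561],-14);print(arm.sense()['wrist_torque'])"
```

```text
time_s: 7.8
eef_pos: [0.5714, 0.275, 0.0564]
eef_rot: [[0.244, 0.97, 0.002], [0.97, -0.244, 0.0], [0.001, 0.002, -1.0]]
ft_force: [-1.5, -1.9, 5.7]
finger_gap: 0.476
gripper_force: 30.0
slide [0.012 0.02  0.008] rot [ 0.02 -0.01 -0.03] at [0.5714 0.275  0.0564] t 7.8 F [-1.5 -1.9  5.7] yaw -14.13084216065999
[-0.42974541  0.65470131  0.07399172]
```

```bash
python3 -m jog '[{"hand":0.3,"slide":[0,0,-0.005],"rot":[0,0,0]},{"hand":0.55,"slide":[0,0,-0.005],"rot":[0,0,0]},{"hand":0.6,"slide":[0,0,-0.005],"rot":[0,0,0]},{"hand":0.6,"slide":[0,0,-0.005],"rot":[0,0,0]},{"hand":0.6,"slide":[0,0,-0.005],"rot":[0,0,0]}]'
python3 - <<'E'
from h import *
import pickle
need([.5723,.2753,.0561],-14);S=arm.sense()
m=cams.camera_model("wrist");im=cams.read_camera("wrist")
im=cv2.resize(im,(800,600),interpolation=cv2.INTER_CUBIC)
a=np.radians(-14);cone=np.array([.5375,.2855])
def mk(x,y,z,c):
    x+=36;p=np.r_[cone+np.array([x*np.cos(a)-y*np.sin(a),x*np.sin(a)+y*np.cos(a)])/1e3,(z+32.5)/1e3]
    q=proj(p,m)*800/560;cv2.drawMarker(im,tuple(int(i) for i in q.round()),c,cv2.MARKER_CROSS,8)
for P in[(12,36,18),(-22,26,44),(22,26,44),(-48,0,18),(22,45,18),(22,45,10)]:mk(*P,(0,0,255))
cv2.imwrite("pics/w3.png",im)
E
```

```text
time_s: 8.3
eef_pos: [0.5705, 0.2751, 0.0555]
eef_rot: [[0.244, 0.97, -0.0], [0.97, -0.244, 0.0], [0.0, -0.0, -1.0]]
ft_force: [0.4, 0.6, 1.2]
finger_gap: 0.598
gripper_force: 0.0
slide [ 0.016  0.041 -0.014] rot [-0.   -0.   -0.03] at [0.5705 0.2751 0.0555] t 8.3 F [0.4 0.6 1.2] yaw -14.131644490232755
```

View pics/w3.png

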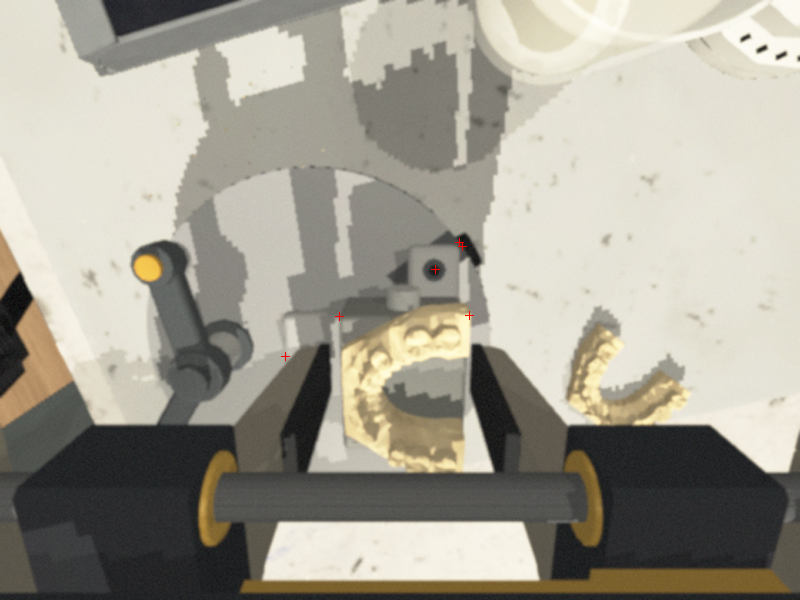

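Carrier sits as predicted: left screw at (434,268) and left foot in the groove at (420,258). Next I'll lift off and touch both crossbar ends lightly, to confirm the height and settle it.

```bash
python3 -m jog '[{"hand":0.6,"slide":[0,0.02,-0.4],"rot":[0,0,0]},{"hand":0.6,"slide":[0,0.02,-1.2],"rot":[0,0,0]},{"hand":0.2,"slide":[0,0.02,-1.9],"rot":[0,0,0]},{"hand":0,"slide":[0,0.02,-1.9],"rot":[0,0,0]},{"hand":0,"slide":[0.5,0.3,-1.9],"rot":[0,0,0]},{"hand":0,"slide":[1.2,0.3,-1.9],"rot":[0,0,0]},{"hand":0,"slide":[1.2,0.3,-1.9],"rot":[0,0,0]},{"hand":0,"slide":[1.2,0.3,-1.9],"rot":[0,0,0]}]'
python3 -c "
from h import *
a=np.radians(-14);ex=np.array([np.cos(a),np.sin(a)]);ey=np.array([-ex[1],ex[0]]);o=np.array([.5375,.2855])+.036*ex
for y in(47,-47): need(np.r_[o+.012*ex+y/1e3*ey,.0505],-14)"
```

```text
time_s: 9.15
eef_pos: [0.5936, 0.3186, 0.1314]
eef_rot: [[0.243, 0.97, -0.001], [0.97, -0.243, -0.001], [-0.001, -0.001, -1.0]]
ft_force: [-0.2, -0.7, -0.4]
finger_gap: 0.102
gripper_force: 0.0
slide [0.034 0.041 2.022] rot [-0.01  0.01 -0.02] at [0.5936 0.3186 0.1314] t 9.15 F [-0.2 -0.7 -0.4] yaw -14.076618017179646
slide [-2.316  0.044  2.024] rot [-0.01  0.01 -0.02] at [0.5936 0.3186 0.1314] t 9.15 F [-0.2 -0.7 -0.4] yaw -14.076618017179646
```

```bash
python3 -m jog '[{"hand":0,"slide":[0.03,0.04,0.7],"rot":[0,0,0]},{"hand":0,"slide":[0.03,0.04,1.4],"rot":[0,0,0]},{"hand":0,"slide":[0.03,0.04,1.8],"rot":[0,0,0]},{"hand":0,"slide":[0.03,0.04,1.9],"rot":[0,0,0]},{"hand":0,"slide":[0.03,0.04,1.95],"rot":[0,0,0]},{"hand":0,"slide":[0.03,0.04,1.98],"rot":[0,0,0]},{"hand":0,"slide":[0.03,0.04,1.98],"rot":[0,0,0]}]'
python3 -m jog '[{"hand":0,"slide":[0,0,0.01],"rot":[0,0,0]},{"hand":0,"slide":[0,0,0.02],"rot":[0,0,0]},{"hand":0,"slide":[0,0,0.02],"rot":[0,0,0]}]'
```

```text
time_s: 9.85
eef_pos: [0.5967, 0.3196, 0.0541]
eef_rot: [[0.244, 0.97, 0.002], [0.97, -0.244, 0.001], [0.001, 0.002, -1.0]]
ft_force: [-0.2, -0.9, -0.4]
finger_gap: 0.003
gripper_force: 0.0
time_s: 10.15
eef_pos: [0.5959, 0.3195, 0.0521]
eef_rot: [[0.244, 0.97, 0.0], [0.97, -0.244, 0.0], [0.0, 0.0, -1.0]]
ft_force: [0.2, -0.9, -0.5]
finger_gap: 0.003
gripper_force: 0.0
```

```bash
python3 -m jog '[{"hand":0,"slide":[0,0,0.015],"rot":[0,0,0]},{"hand":0,"slide":[0,0,0.03],"rot":[0,0,0]},{"hand":0,"slide":[0,0,0.03],"rot":[0,0,0]},{"hand":0,"slide":[0,0,0.03],"rot":[0,0,0]}]'
python3 -m jog '[{"hand":0,"slide":[0,0,0.01],"rot":[0,0,0]},{"hand":0,"slide":[0,0,0.015],"rot":[0,0,0]},{"hand":0,"slide":[0,0,0.015],"rot":[0,0,0]}]'
```

```text
time_s: 10.55
eef_pos: [0.5959, 0.3194, 0.0508]
eef_rot: [[0.244, 0.97, 0.0], [0.97, -0.244, 0.0], [0.0, 0.0, -1.0]]
ft_force: [-0.1, -0.5, 0.8]
finger_gap: 0.008
gripper_force: 0.5
time_s: 10.85
eef_pos: [0.596, 0.3195, 0.0506]
eef_rot: [[0.244, 0.97, 0.0], [0.97, -0.244, 0.0], [0.0, 0.0, -1.0]]
ft_force: [-1.1, 0.1, 4.6]
finger_gap: 0.004
gripper_force: 2.2
```

Left side touches at 50.7 mm, where 50.5 means seated. Now the right side.

```bash
python3 -m jog '[{"hand":0,"slide":[0,0,-0.8],"rot":[0,0,0]},{"hand":0,"slide":[0,0,-1.6],"rot":[0,0,0]},{"hand":0,"slide":[-0.3,0,-1.8],"rot":[0,0,0]},{"hand":0,"slide":[-1.4,0,-1.8],"rot":[0,0,0]},{"hand":0,"slide":[-2.35,0,-1.8],"rot":[0,0,0]},{"hand":0,"slide":[-2.35,0,-1.8],"rot":[0,0,0]},{"hand":0,"slide":[-2.35,0,-1.0],"rot":[0,0,0]},{"hand":0,"slide":[-2.35,0,-0.2],"rot":[0,0,0]}]'
python3 -m jog '[{"hand":0,"slide":[0,0,0.1],"rot":[0,0,0]},{"hand":0,"slide":[0,0,0.17],"rot":[0,0,0]},{"hand":0,"slide":[0,0,0.17],"rot":[0,0,0]},{"hand":0,"slide":[0,0,0.17],"rot":[0,0,0]}]'
python3 -m jog '[{"hand":0,"slide":[0,0,0.01],"rot":[0,0,0]},{"hand":0,"slide":[0,0,0.02],"rot":[0,0,0]},{"hand":0,"slide":[0,0,0.02],"rot":[0,0,0]}]'
```

```text
time_s: 11.65
eef_pos: [0.5735, 0.2279, 0.0575]
eef_rot: [[0.245, 0.97, 0.002], [0.97, -0.245, 0.001], [0.001, 0.002, -1.0]]
ft_force: [0.0, -0.5, -0.7]
finger_gap: 0.005
gripper_force: 0.0
time_s: 12.05
eef_pos: [0.5727, 0.2283, 0.051]
eef_rot: [[0.244, 0.97, -0.0], [0.97, -0.244, 0.0], [-0.0, -0.0, -1.0]]
ft_force: [0.6, 0.1, -0.2]
finger_gap: 0.008
gripper_force: 0.1
time_s: 12.35
eef_pos: [0.5728, 0.2283, 0.0508]
eef_rot: [[0.244, 0.97, -0.0], [0.97, -0.244, 0.0], [0.0, -0.0, -1.0]]
ft_force: [-1.7, -0.6, 3.8]
finger_gap: 0.005
gripper_force: 1.6
```

Both ends are home at about 50.8 mm. Next the lever: lift off and turn so the fingers straddle the handle pin along its tangent.

```bash
python3 -m jog '[{"hand":0,"slide":[0,0,-0.8],"rot":[0,0,0]},{"hand":0,"slide":[0,0,-1.7],"rot":[0,0,0]},{"hand":0,"slide":[0,0,-2.1],"rot":[0,0,0]},{"hand":0.3,"slide":[0,-1,-2.1],"rot":[0,0,-7]},{"hand":0.3,"slide":[0.2,-2.78,-2.1],"rot":[0,0,-15]},{"hand":0.3,"slide":[0.2,-2.78,-2.1],"rot":[0,0,-15]},{"hand":0.3,"slide":[0.2,-2.78,-2.1],"rot":[0,0,-15]},{"hand":0.3,"slide":[0.2,-2.78,-2.1],"rot":[0,0,-15]}]'
python3 -m jog '[{"hand":0.3,"slide":[0,0,0],"rot":[0,0,-19]},{"hand":0.3,"slide":[0,0,0],"rot":[0,0,-19]},{"hand":0.3,"slide":[0,0,0],"rot":[0,0,-19]},{"hand":0.3,"slide":[0,0,0],"rot":[0,0,-19]},{"hand":0.3,"slide":[0,0,0],"rot":[0,0,-19]},{"hand":0.3,"slide":[0,0,0],"rot":[0,0,-19]},{"hand":0.3,"slide":[0,0,0],"rot":[0,0,-19]},{"hand":0.3,"slide":[0,0,0],"rot":[0,0,-19]}]'
python3 -c "
from h import *
need([.4670,.2628,.075],136)"
```

```text
time_s: 13.15
eef_pos: [0.4659, 0.2635, 0.1337]
eef_rot: [[-0.489, 0.872, -0.001], [0.872, 0.489, -0.0], [0.0, -0.001, -1.0]]
ft_force: [-0.1, -0.2, 0.6]
finger_gap: 0.3
gripper_force: 0.0
time_s: 13.95
eef_pos: [0.4667, 0.2631, 0.1336]
eef_rot: [[-0.99, -0.138, -0.001], [-0.138, 0.99, -0.0], [0.001, -0.0, -1.0]]
ft_force: [0.3, -0.4, -0.5]
finger_gap: 0.302
gripper_force: 0.0
slide [-0.009 -0.008  1.466] rot [ 0.   -0.01 -7.61] at [0.4667 0.2631 0.1336] t 13.95 F [ 0.3 -0.4 -0.5] yaw 97.94987535572879
```

```bash
python3 -m jog '[{"hand":0.3,"slide":[0,0,0],"rot":[0,0,-7.6]},{"hand":0.3,"slide":[0,0,0],"rot":[0,0,-7.6]},{"hand":0.3,"slide":[0,0,0],"rot":[0,0,-7.6]},{"hand":0.3,"slide":[0,0,0],"rot":[0,0,-7.6]},{"hand":0.3,"slide":[0,0,0.3],"rot":[0,0,-7.6]},{"hand":0.3,"slide":[0,0,0.7],"rot":[0,0,-7.6]},{"hand":0.3,"slide":[0,0,0.85],"rot":[0,0,-7.6]},{"hand":0.3,"slide":[0,0,0.85],"rot":[0,0,-7.6]}]'
python3 - <<'E'
from h import *
need([.4670,.2628,.075],136)
im=cams.read_camera("wrist");cv2.imwrite("pics/w4.png",im)
E
```

```text
time_s: 14.75
eef_pos: [0.4659, 0.2628, 0.099]
eef_rot: [[-0.7, -0.714, -0.003], [-0.714, 0.7, -0.001], [0.002, 0.001, -1.0]]
ft_force: [-1.0, -0.5, -1.1]
finger_gap: 0.298
gripper_force: 0.0
slide [-0.02  -0.021  0.6  ] rot [ 0.02 -0.03 -0.08] at [0.4659 0.2628 0.099 ] t 14.75 F [-1.  -0.5 -1.1] yaw 135.58672984244333
```

View pics/w4.png

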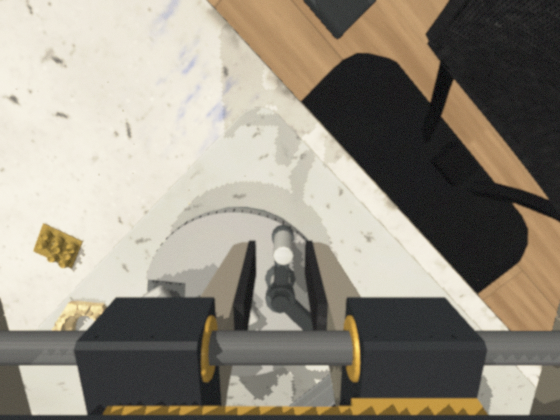

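The pin (284,255) stands centred between the fingers, so I'll descend and narrow the fork.

```bash
python3 -m jog '[{"hand":0.3,"slide":[-0.02,-0.02,0.3],"rot":[0,0,0]},{"hand":0.3,"slide":[-0.02,-0.02,0.55],"rot":[0,0,0]},{"hand":0.3,"slide":[-0.02,-0.02,0.6],"rot":[0,0,0]},{"hand":0.2,"slide":[-0.02,-0.02,0.6],"rot":[0,0,0]},{"hand":0.2,"slide":[-0.02,-0.02,0.6],"rot":[0,0,0]},{"hand":0.2,"slide":[-0.02,-0.02,0.6],"rot":[0,0,0]}]'
python3 - <<'E'
from h import *
# arc rows: tool frame at start: x=outward radial, y=tangent(clockwise), so rel. to start
for t in range(0,111,7):
    a=np.radians(t);print(t,"x %.3f y %.3f rot %.2f"%(45*(np.cos(a)-1)/40,45*np.sin(a)/40,t/5))
need([.4674,.2628,.075],136)
E
```

```text
time_s: 15.4
eef_pos: [0.4685, 0.2633, 0.0769]
eef_rot: [[-0.7, -0.714, 0.001], [-0.714, 0.7, 0.0], [-0.001, -0.0, -1.0]]
ft_force: [-0.7, -0.2, 0.3]
finger_gap: 0.199
gripper_force: 0.0
0 x 0.000 y 0.000 rot 0.00
7 x -0.008 y 0.137 rot 1.40
14 x -0.033 y 0.272 rot 2.80
21 x -0.075 y 0.403 rot 4.20
28 x -0.132 y 0.528 rot 5.60
35 x -0.203 y 0.645 rot 7.00
42 x -0.289 y 0.753 rot 8.40
49 x -0.387 y 0.849 rot 9.80
56 x -0.496 y 0.933 rot 11.20
63 x -0.614 y 1.002 rot 12.60
70 x -0.740 y 1.057 rot 14.00
77 x -0.872 y 1.096 rot 15.40
84 x -1.007 y 1.119 rot 16.80
91 x -1.145 y 1.125 rot 18.20
98 x -1.282 y 1.114 rot 19.60
105 x -1.416 y 1.087 rot 21.00
slide [0.027 0.011 0.048] rot [-0.    0.01 -0.08] at [0.4685 0.2633 0.0769] t 15.4 F [-0.7 -0.2  0.3] yaw 135.59722522301186
```

```bash
python3 -m jog '[{"hand":0.2,"slide":[-0.01,0.14,0],"rot":[0,0,1.4]},{"hand":0.2,"slide":[-0.03,0.27,0],"rot":[0,0,2.8]},{"hand":0.2,"slide":[-0.07,0.4,0],"rot":[0,0,4.2]},{"hand":0.2,"slide":[-0.13,0.53,0],"rot":[0,0,5.6]},{"hand":0.2,"slide":[-0.2,0.645,0],"rot":[0,0,7]},{"hand":0.2,"slide":[-0.29,0.75,0],"rot":[0,0,8.4]},{"hand":0.2,"slide":[-0.39,0.85,0],"rot":[0,0,9.8]},{"hand":0.2,"slide":[-0.39,0.85,0],"rot":[0,0,9.8]}]'
python3 - <<'E'
from h import *
S=arm.sense();d=S["eef_pos"][:2]-[.4987,.2952];print(np.hypot(*d),np.degrees(np.arctan2(d[1],d[0]))%360)
need([.4674,.2628,.075],136-49)
E
```

```text
time_s: 16.2
eef_pos: [0.4549, 0.2985, 0.0768]
eef_rot: [[-0.998, 0.059, 0.001], [0.059, 0.998, 0.0], [-0.001, 0.0, -1.0]]
ft_force: [-0.5, 0.4, -0.4]
finger_gap: 0.202
gripper_force: 0.0
0.04397613045696721 175.64839025428518
slide [-0.366 -0.873  0.045] rot [ 0.    0.01 -0.08] at [0.4549 0.2985 0.0768] t 16.2 F [-0.5  0.4 -0.4] yaw 86.61541663358824
```

```bash
python3 -m jog '[{"hand":0.2,"slide":[-0.01,0.14,0],"rot":[0,0,1.4]},{"hand":0.2,"slide":[-0.03,0.27,0],"rot":[0,0,2.8]},{"hand":0.2,"slide":[-0.07,0.4,0],"rot":[0,0,4.2]},{"hand":0.2,"slide":[-0.13,0.53,0],"rot":[0,0,5.6]},{"hand":0.2,"slide":[-0.2,0.645,0],"rot":[0,0,7]},{"hand":0.2,"slide":[-0.29,0.75,0],"rot":[0,0,8.4]},{"hand":0.2,"slide":[-0.39,0.85,0],"rot":[0,0,9.8]},{"hand":0.2,"slide":[-0.39,0.85,0],"rot":[0,0,9.8]}]'
python3 - <<'E'
from h import *
S=arm.sense();d=S["eef_pos"][:2]-[.4987,.2952];print(np.hypot(*d),np.degrees(np.arctan2(d[1],d[0]))%360)
cv2.imwrite("pics/w5.png",cams.read_camera("wrist"))
E
```

```text
time_s: 17.0
eef_pos: [0.473, 0.3312, 0.0768]
eef_rot: [[-0.612, 0.791, 0.001], [0.791, 0.612, 0.0], [-0.0, 0.001, -1.0]]
ft_force: [0.0, -0.4, 0.4]
finger_gap: 0.203
gripper_force: 0.0
0.04424896388302075 125.48911150014543
```

View pics/w5.png

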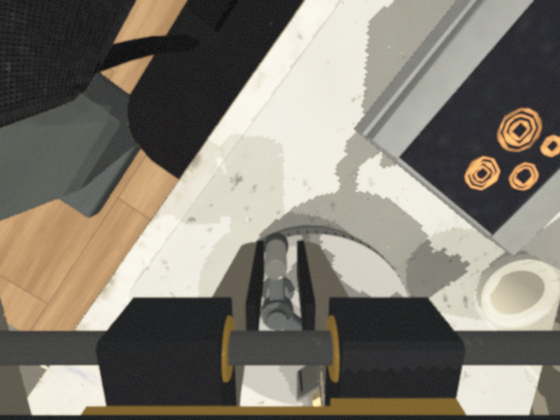

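The pin is in the fork, pushed by the left finger, about 8° short of its stop. I'll finish gently.

```bash
python3 -m jog '[{"hand":0.2,"slide":[0,0.04,0],"rot":[0,0,0.4]},{"hand":0.2,"slide":[-0.002,0.08,0],"rot":[0,0,0.8]},{"hand":0.2,"slide":[-0.006,0.12,0],"rot":[0,0,1.2]},{"hand":0.2,"slide":[-0.008,0.14,0],"rot":[0,0,1.4]},{"hand":0.2,"slide":[-0.008,0.14,0],"rot":[0,0,1.4]}]'
python3 -m jog '[{"hand":0.2,"slide":[0,0.02,0],"rot":[0,0,0]},{"hand":0.2,"slide":[0,0.03,0],"rot":[0,0,0]},{"hand":0.2,"slide":[0,0.03,0],"rot":[0,0,0]}]'
python3 -c "
from h import *
S=arm.sense();d=S['eef_pos'][:2]-[.4987,.2952];print(np.hypot(*d),np.degrees(np.arctan2(d[1],d[0]))%360,S['eef_rot'].T@S['ft_force'])"
```

```text
time_s: 17.55
eef_pos: [0.4769, 0.334, 0.0765]
eef_rot: [[-0.511, 0.86, -0.0], [0.86, 0.511, -0.0], [-0.0, -0.0, -1.0]]
ft_force: [-0.7, -0.9, 1.1]
finger_gap: 0.198
gripper_force: 0.6
time_s: 17.85
eef_pos: [0.478, 0.3349, 0.0765]
eef_rot: [[-0.51, 0.86, -0.0], [0.86, 0.51, 0.0], [0.0, 0.0, -1.0]]
ft_force: [-0.9, -1.8, 1.8]
finger_gap: 0.2
gripper_force: 0.8
0.044773190852434225 117.55252302408593 [-1.12138225 -1.70394045 -1.76156909]
```

Resistance is small so far (1.7 N). I'll keep creeping until the stop is felt.

```bash
python3 -m jog '[{"hand":0.2,"slide":[0,0.02,0],"rot":[0,0,0.1]},{"hand":0.2,"slide":[0,0.03,0],"rot":[0,0,0.2]},{"hand":0.2,"slide":[0,0.03,0],"rot":[0,0,0.2]}]'
python3 -m jog '[{"hand":0.2,"slide":[0,0.02,0],"rot":[0,0,0.1]},{"hand":0.2,"slide":[0,0.03,0],"rot":[0,0,0.2]},{"hand":0.2,"slide":[0,0.03,0],"rot":[0,0,0.2]}]'
python3 -c "
from h import *
S=arm.sense();d=S['eef_pos'][:2]-[.4987,.2952];print(np.hypot(*d),np.degrees(np.arctan2(d[1],d[0]))%360,S['eef_rot'].T@S['ft_force'])"
```

```text
time_s: 18.15
eef_pos: [0.4784, 0.3351, 0.0764]
eef_rot: [[-0.494, 0.87, -0.002], [0.87, 0.494, -0.001], [-0.0, -0.002, -1.0]]
ft_force: [-3.3, -3.0, 3.0]
finger_gap: 0.201
gripper_force: 2.5
time_s: 18.45
eef_pos: [0.4786, 0.335, 0.0763]
eef_rot: [[-0.479, 0.878, -0.004], [0.878, 0.479, -0.003], [-0.001, -0.005, -1.0]]
ft_force: [-6.6, -5.9, 6.3]
finger_gap: 0.204
gripper_force: 4.3
0.044629677073120114 116.76526608282849 [-2.03665042 -8.68594604 -6.2484002 ]
```

```bash
python3 -m jog '[{"hand":0.2,"slide":[0,0.02,0],"rot":[0,0,0]},{"hand":0.2,"slide":[0,0.03,0],"rot":[0,0,0]},{"hand":0.2,"slide":[0,0.03,0],"rot":[0,0,0]}]'
python3 -c "
from h import *
S=arm.sense();d=S['eef_pos'][:2]-[.4987,.2952];print(np.hypot(*d),np.degrees(np.arctan2(d[1],d[0]))%360,S['eef_rot'].T@S['ft_force'])"
python3 -m jog '[{"hand":0.2,"slide":[0,-0.08,0],"rot":[0,0,0]},{"hand":0.2,"slide":[0,-0.13,0],"rot":[0,0,0]},{"hand":0.2,"slide":[0,-0.13,0],"rot":[0,0,0]}]'
python3 -c "
from h import *
S=arm.sense();print(S['eef_rot'].T@S['ft_force'],S['eef_pos'])"
```

```text
time_s: 18.75
eef_pos: [0.4787, 0.3351, 0.0762]
eef_rot: [[-0.479, 0.878, -0.006], [0.878, 0.479, -0.004], [-0.001, -0.007, -1.0]]
ft_force: [-9.4, -7.3, 9.5]
finger_gap: 0.204
gripper_force: 6.1
0.044676531097046786 116.66408194217394 [ -1.90601204 -11.85768132  -9.45492746]
time_s: 19.05
eef_pos: [0.4769, 0.3345, 0.0766]
eef_rot: [[-0.479, 0.878, 0.001], [0.878, 0.479, 0.001], [0.0, 0.001, -1.0]]
ft_force: [-0.7, -0.3, -0.2]
finger_gap: 0.2
gripper_force: 0.0
[ 0.10645121 -0.73941072  0.17851944] [0.47688151 0.33448257 0.07657731]
```

It's firmly at the stop and the force has released. Open slightly, lift straight up, back away and look.

```bash
python3 -m jog '[{"hand":0.3,"slide":[0,0,0],"rot":[0,0,0]},{"hand":0.3,"slide":[0,0,0],"rot":[0,0,0]},{"hand":0.3,"slide":[0,0,-0.5],"rot":[0,0,0]},{"hand":0.3,"slide":[0,0,-1.3],"rot":[0,0,0]},{"hand":0.3,"slide":[0,0,-2.4],"rot":[0,0,0]},{"hand":0.3,"slide":[0,0,-3.5],"rot":[0,0,0]},{"hand":0.3,"slide":[0,0,-3.5],"rot":[0,0,0]}]'
python3 -c "
from h import *
need([.50,.08,.25],-14+90)"
```

```text
time_s: 19.75
eef_pos: [0.4805, 0.336, 0.2245]
eef_rot: [[-0.479, 0.878, 0.013], [0.878, 0.479, 0.006], [-0.001, 0.014, -1.0]]
ft_force: [0.3, -0.3, 0.7]
finger_gap: 0.299
gripper_force: 0.0
slide [-5.853 -2.627 -0.668] rot [ 0.15  0.08 -9.48] at [0.4805 0.336  0.2245] t 19.75 F [ 0.3 -0.3  0.7] yaw 28.602208299888492
```

```bash
python3 -m jog '[{"hand":0.3,"slide":[-4,-1,-0.5],"rot":[0,0,0]},{"hand":0.3,"slide":[-4,-1,-0.5],"rot":[0,0,0]},{"hand":0.3,"slide":[-4,-1,-0.5],"rot":[0,0,0]},{"hand":0.3,"slide":[-4,-1,-0.5],"rot":[0,0,0]},{"hand":0.3,"slide":[-4,-1,-0.5],"rot":[0,0,0]},{"hand":0.3,"slide":[-4,-1,-0.5],"rot":[0,0,0]}]'
python3 - <<'E'
from h import *
m=cams.camera_model("wrist");w=cams.read_camera("wrist");t=cams.read_camera("top")
w=cv2.resize(w,(800,600),interpolation=cv2.INTER_CUBIC)
a=np.radians(-14);cone=np.array([.5375,.2855])
def mk(x,y,z,c):
    x+=36;p=np.r_[cone+np.array([x*np.cos(a)-y*np.sin(a),x*np.sin(a)+y*np.cos(a)])/1e3,(z+32.5)/1e3]
    q=proj(p,m)*800/560;cv2.drawMarker(w,tuple(int(i) for i in q.round()),c,cv2.MARKER_CROSS,8)
for P in[(12,36,18),(12,-36,18),(-22,26,44),(22,26,44),(22,45,18),(22,-45,18),(-107.8,31.8,62)]:mk(*P,(0,0,255))
z=cv2.resize(t[165:265,140:240],(400,400),interpolation=cv2.INTER_CUBIC)
w[:400,:]=w[:400,:]
cv2.imwrite("pics/w6.png",w)
cv2.imwrite("pics/t6.png",np.hstack([z,cv2.resize(cv2.imread("pics/top0.png")[165:265,140:240],(400,400))]))
E
```

```text
time_s: 20.35
eef_pos: [0.5177, 0.1754, 0.2359]
eef_rot: [[-0.479, 0.878, -0.001], [0.878, 0.479, 0.001], [0.001, -0.0, -1.0]]
ft_force: [-0.2, 1.0, -1.0]
finger_gap: 0.301
gripper_force: 0.0
```

View pics/w6.png

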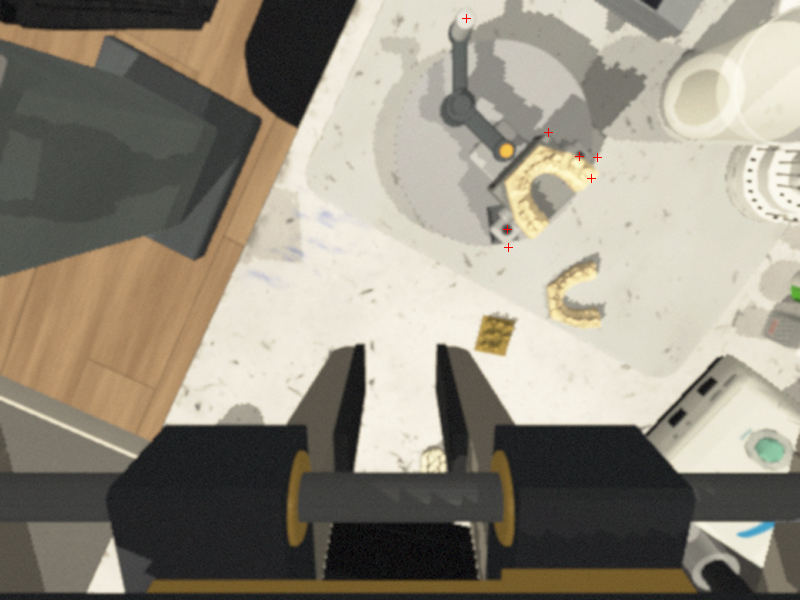

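The view shows the handle at its predicted stop position (466,18), the lever tip over the tongue (507,150), the carrier's right screw on its seated mark (507,229), and the castings and second jaw in place. Handing in.

```bash
python3 -c "
from cell import order
print(order.hand_in())"
```

```text
the job is handed in; nothing more can be done
None
```

I seated the carrier on all three feet, swung the hold-down lever to its stop over the tongue, touched no bystanders, and handed the job in at about 20 s of the 72 s limit; the hand-in gave no verdict.

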